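Jack up the hinged bending plate and hold it

TASK

Put the small lever jack on the bench so that its round saddle stands centred under the marked lift pad of the bending plate: the round-ended lug with the ring on top, not the square one. Then pump the handle: press it all the way down so that the plate lifts, let it come right back up, then press it all the way down again and finish while holding it down with the robot, the plate standing on the jack alone. Leave the other things on the bench where they are.

Things in the scene. Friction and masses are not known exactly. Their poses are not given: they have to be found in the camera images.
- fixture: Bending fixture, fixed: plywood riser board 240 x 270 x 62 mm with a hinged dark steel plate and drilled round disc (top about 145 mm) on it. Origin: on the bench straight below the marked lift pad's centre; x points from there to the board, z up. Board: front face at x = 45 mm, y from -195 to 75 mm. Two lugs, top at 72 mm, stick out of the plate to -x: the marked round one and a plain square one.
- lift_pad (a point): Centre of the underside of the marked lift pad, a steel disc of 34 mm diameter under the round-ended lug (radius 24 mm, ring on top, neck 34 mm wide); 58 mm above the bench when the plate lies down. Axes are the plate's: x towards its hinge, 265 mm away. The plate tilts up freely about the hinge, bears on the saddle with about 8 to 15 N and falls back when not held.
- plain_lug (a point): Centre of the top of the end of the plain square lug, which is not to be jacked: 36 mm wide, 10 mm thick, its end face 20 mm towards the robot of this point. 120 mm to the side of the lift pad.
- jack_block (a point): The loose jack's upright pump block, the place to grip it: 34 mm (x) by 36 mm (y), from 12 to 75 mm above the jack's underside; this point is on its centre line, 55 mm above the underside. Jack's axes: x to its nose (saddle end), z up. The jack is grey, about 0.8 kg, on a base plate 230 x 70 x 12 mm that reaches from 137 mm behind this point to 93 mm ahead of it.
- saddle_top (a point): Centre of the top of the jack's round steel saddle (diameter 40 mm): 68 mm ahead of jack_block along the jack's x axis, 50 mm above the jack's underside with the handle up, 72.5 mm with the handle down. Sprung: it goes up and down with the handle only.
- handle_pad (a point): Centre of the top of the black pad (40 x 32 x 12 mm) at the pump handle's end. The handle's hinge runs along the jack's y, 30 mm behind jack_block and 45 mm above the underside; the pad's centre is 90 mm from it to the rear, its top face 6 mm above the hinge line. Handle up: pad top about 90 mm above the bench; down: 51 mm, and 120 mm behind jack_block. x points along the handle to the hinge.
- pump (a joint): Pump handle, rad: 0 up (spring and load bring it back there), 0.45 fully down (hard stop, handle level). Each 0.1 rad raises the saddle 5 mm; it meets the lift pad at about 0.16 and fully down lifts the pad about 14 mm. Takes about 8 to 12 N on the pad. No latch: let go and the load comes down.
- jack: The loose jack as a whole. Origin: centre of its base plate's underside, 22 mm behind jack_block along the jack's x axis; same axes as jack_block.
- pin_block: Bystander: white block 180 x 55 x 35 mm with two rows of upright pins to 60 mm high, loose. Origin under its centre, x along its length.
- mandrel: Bystander: steel turned bar lying down, 150 mm long along x, 42 mm diameter. Origin under its middle.
- cap: Bystander: white plastic cap, diameter 28 mm, 16 mm high, on the bench between the two lugs. Origin under its centre.
- link: Bystander: flat drilled steel strip, 26 x 130 x 5 mm, long along y. Origin under its centre.
- clamp: Bystander: dark C-clamp lying flat, about 140 x 210 x 18 mm. Origin under its middle.
- jug: Bystander: yellow bottle, diameter 84 mm, 200 mm high. Origin under its centre.
- bracket: Bystander: aluminium angle bracket, foot 90 x 40 mm, 135 mm high. Origin under its foot's centre.

How it is judged:
By the outcome, as a careful person would: the job done as asked, in the order asked, and still so for the second after the job is handed in, while the arm keeps its last pose, push and grip.
It also fails if it takes over 64 s, if anything falls off the work surface, if the arm or the gripper's body presses on something with over 40 N, if the wrist force passes 120 N, or if a joint passes its speed limit or range.

ROBOT

A 7-joint arm with a two-finger parallel gripper is mounted at the origin on the work surface. World frame = base frame: x ahead of the robot, y to its left, z up, the work surface at z = 0. Lengths are in m, angles in degrees, forces in N, time in s.
With the tool pointing down it reaches from about 0.425 to 0.875 m from the base axis. Payload 4.7 kg.
Tool frame: the origin (TCP) lies midway between the tips of the shut fingers; the grasp point (between the pads) lies 19 mm behind it; z points along the fingers, y is the line along which they close (so a half turn about z gives the same grasp; the last joint's range is limited). The gripper opens to 87 mm and grips with 3 to 60 N. Pads are 19 mm wide; open, the fingers measure 117 mm over their backs; the gripper's body (75 mm by 190 mm) begins 51 mm behind the grasp point.
Start: joints at [73.86, 18.392, -4.016, 83.108, 1.295, 78.541, -3.26], TCP at [0.189, -0.622, 0.223] pointing down, gripper open.
Joint ranges: [-163.93, 163.93], [-17.29, 119.83], [-79.2, 71.16], [3.27, 140.29], [-89.18, 269.18], [5.43, 117.66], [-154.24, 154.24]. Speed limits (degrees/s): [147.25, 147.25, 180, 180, 180, 180, 180].

INTERFACE

Orientations are given as [roll, pitch, yaw] about the fixed x, y, z axes, in that order (R = Rz(yaw) Ry(pitch) Rx(roll)).
In Python, from cell import env, viewer, boxes_of, masks_of gives the robot as it stands. The module is installed in compiled form; this text tells all that it offers.
- The arm moves only by the tool apply_moves, never from a script. Its argument "moves" is a list of rows, each a list of 7 numbers: the shift along the tool's x, y, z scaled (see below), then the turn, a rotation vector about the tool's x, y, z scaled (see below), then the opening, from 0 (shut) to 1 (fully open). A call has 1 to 20 rows; each row is the pose to reach, as a shift and turn from the pose commanded when the call began, along the tool's axes at that moment; what a row does not reach only later rows make up. The controller multiplies each number of a shift by 0.2 m and each number of a turn by 1.5 rad. A row lasts 1/10 s, in which the tool goes at most 50 mm and 8.59 degrees, less where a joint would pass 70% of its speed; a pose out of reach is approached as far as the arm can. A call with a number of a shift or a turn outside -1 to 1 is refused whole. A call with a gripper value outside its range is refused whole. The fingers move at their own pace and stop on an object; "grip_force" is the grip in N (left out, the last holds). Time passes only in rows, so rows that repeat a pose let the fingers close. It gives the time, the measured TCP pose, the force, the opening and the grip force at its end, in the units of the state.
- env.get_obs(): the state, without advancing time (a new reading comes with each control period).
- viewer.read_camera(name): name is "side" or "top"; returns the picture (420x560x3 uint8, red, green, blue); there is no depth.
- viewer.get_calibration(name): a dict with "fov_y" (degrees; the focal length in pixels is half the picture's height over the tangent of half this angle, whatever the lens; pixels are square), "cx", "cy" (the principal point, pixels), "position" and "orientation" of the camera in the world. Camera axes: x right, y up, looking along -z (the intrinsics and any distortion apply to the point x, -y, -z); pixel columns grow to the right and rows downward; lengths in m; the calibration is good to about 2 mm. A picture is of the moment at which its call begins. get_calibration takes no time and is no camera call.
- env.sign_off(): hands the job in; it is judged then, once.
Trained networks look in the newest picture that a camera, given by its name, has taken for a name from the list of things; names that differ only in an ending like _2 or _b are one class to them, and where a whole thing is asked for, a point or a joint stands for the part that bears it (a point fixed in the world has none). Each returns a list of dicts, best first, with "conf" (0 to 1); they miss things now and then, are a little off and sometimes report something else, mostly with a low value. They report only what shows in the picture. A call takes as long as a camera call.
- boxes_of(camera, target): "location" ([column, row] in pixels, amid what is visible of it).
- masks_of(camera, target): "pixels" (420x560 bool, what is visible of it) and "location" ([column, row] in pixels, amid what is visible of it).
The state is a dict: "time_s": time; "qpos": joint angles; "joint_velocities": joint speeds; "effort": joint torques, N m; "tool_pos": TCP position; "tool_rot": TCP orientation; "force": force on the tool from outside, world axes, zero at the start; "wrist_torque": the same for the moment, N m; "grip_width": finger opening in m; "grasp_force": force on a finger pad.
Only numpy, scipy, OpenCV 4.12 (cv2) and the standard library are available. Lean on these libraries where they do the work, as an engineer would, in place of code of your own. Each camera call takes 0.05 s, during which the arm holds its last target. There are 200 camera calls.

## Working session

There is one attempt and no reset: what is moved stays moved. The work goes in short steps, Python scripts to look and compute and a tool call to move; the robot and the scene stay as the last step left them, time stands still between calls to the robot, and variables do not carry over. Pictures are saved under pics/ and viewed, at most 13 in all, crops included, and the job is handed in when it is done.

Besides the shell and the picture viewer there is one more tool, called after ">>>" as name([rows], argument=value, ...), one row to a line, values as JSON. apply_moves: Moves the arm, as the interface text tells. Shifts and turns lie within -1 to 1; 1 stands for 0.2 m of shift or 1.5 rad of turn. Its arguments: {"type":"object","properties":{"moves":{"type":"array","items":{"type":"array","items":{"type":"number","minimum":-1,"maximum":1}}},"grip_force":{"type":"number"}},"required":["moves"]}

```bash
mkdir -p pics
python3 - <<'E'
from cell import env, viewer, boxes_of, masks_of
import cv2
o=env.get_obs(); print(o)
for c in("side","top"):
    im=viewer.read_camera(c); cv2.imwrite(f"pics/{c}0.png",im[:,:,::-1]); print(c,viewer.get_calibration(c))
    for t in ["fixture","lift_pad","plain_lug","jack_block","saddle_top","handle_pad","jack","cap","link","pin_block","mandrel","clamp","jug","bracket"]:
        print(t,[(round(d["conf"],2),[round(float(x),1) for x in d["location"]]) for d in boxes_of(c,t)[:2]])
E
```

```text
{'time_s': 0.0, 'qpos': array([73.85968985, 18.44054049, -4.01583125, 83.17380754,  1.29399343,
       78.54092646, -3.26160448]), 'joint_velocities': array([-0.0866351 ,  0.00077333, -0.02293694, -0.02455996, -0.02055714,
        0.08386171, -0.05148516]), 'effort': array([ 1.29491771e-03, -4.91288567e+01, -4.03579753e-01, -3.12533927e+01,
       -6.40462409e-02,  4.38146282e-02,  1.72934147e-04]), 'tool_pos': array([ 0.18928017, -0.62125789,  0.22145435]), 'tool_rot': array([-1.79889913e+02,  4.61676061e-03,  1.69485191e+01]), 'force': array([0.54402912, 0.09556185, 0.93639289]), 'wrist_torque': array([-0.03849772, -0.02210236,  0.03458894]), 'grasp_force': 0.0, 'grip_width': 0.08693915866373932}
side {'fov_y': 49.5606739396285, 'cx': 283.98725090539835, 'cy': 208.45711560580693, 'position': array([-0.05487494,  1.04807106,  0.89895825]), 'orientation': array([  55.08955775,   -0.66673232, -150.42127695])}
fixture [(0.65, [221.5, 175.8])]
lift_pad [(0.77, [224.0, 168.1])]
plain_lug [(0.72, [223.3, 169.3]), (0.67, [344.4, 188.4])]
jack_block [(0.89, [325.5, 191.6])]
saddle_top [(0.6
[... 466 characters left out ...]
tion': array([0.26186548, 0.02040603, 1.47874528]), 'orientation': array([ 1.05752498e+01, -7.64165816e-02, -8.99288209e+01])}
fixture [(0.65, [318.1, 93.4])]
lift_pad [(0.68, [316.9, 94.0]), (0.45, [439.2, 277.9])]
plain_lug [(0.69, [317.2, 94.8])]
jack_block [(0.71, [357.7, 227.8])]
saddle_top [(0.67, [318.9, 94.2]), (0.65, [367.9, 193.1])]
handle_pad [(0.63, [360.2, 252.6])]
jack [(0.87, [357.5, 226.8])]
cap []
link [(0.66, [438.8, 278.1]), (0.43, [316.6, 96.8])]
pin_block [(0.72, [185.3, 242.2]), (0.4, [355.7, 227.5])]
mandrel [(0.92, [419.5, 157.6]), (0.31, [319.1, 93.7])]
clamp [(0.85, [115.9, 216.1])]
jug [(0.7, [156.9, 150.8])]
bracket [(0.58, [455.4, 209.7]), (0.35, [357.4, 249.5])]
```

View pics/top0.png

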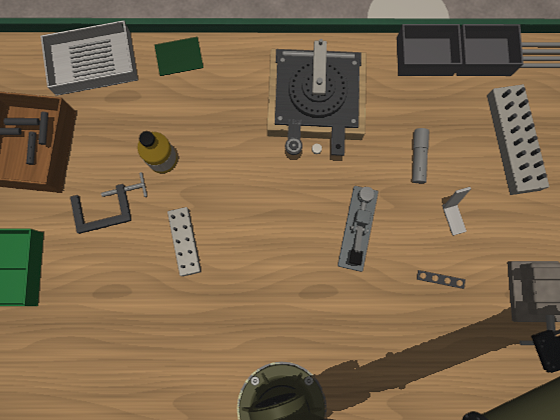

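View pics/side0.png

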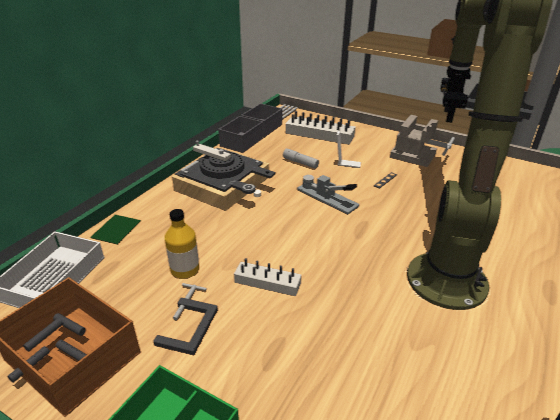

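The top view shows the ringed round lug at (293,147), the square lug at (338,148), and the cap between them at (317,149). The jack runs from its nose at (367,190) to its handle pad at (354,258). In the side view the ringed lug is at (249,188) and the jack at (327,192).

```bash
cat > h.py <<'E'
import numpy as np, cv2
from scipy.spatial.transform import Rotation as R
from cell import env, viewer, boxes_of, masks_of
def cal(c):
    k=viewer.get_calibration(c); f=210/np.tan(np.radians(k["fov_y"]/2))
    return f,k["cx"],k["cy"],np.array(k["position"]),R.from_euler("xyz",k["orientation"],degrees=True).as_matrix()
def at(c,px,z):
    f,cx,cy,p,M=cal(c); d=M@np.array([(px[0]-cx)/f,-(px[1]-cy)/f,-1]); return p+d*(z-p[2])/d[2]
def proj(c,P):
    f,cx,cy,p,M=cal(c); q=M.T@(np.asarray(P,float)-p); return np.array([cx-f*q[0]/q[2],cy+f*q[1]/q[2]])
def crop(c,x0,y0,x1,y1,s,name):
    im=viewer.read_camera(c)[y0:y1,x0:x1,::-1]
    cv2.imwrite(f"pics/{name}.png",cv2.resize(im,None,fx=s,fy=s,interpolation=cv2.INTER_CUBIC))
E
python3 - <<'E'
from h import *
crop("top",260,130,400,280,4,"topc")
crop("side",170,130,370,220,4,"sidec")
for n,p,z in [("ring",(293,147),.072),("sq",(338,148),.072),("nose",(367,190),.05),("hp",(354,258),.09),("cap",(317,149),.016)]:
    print(n,at("top",p,z).round(3))
E
```

```text
ring [ 0.683 -0.029  0.072]
sq [ 0.68  -0.151  0.072]
nose [ 0.569 -0.23   0.05 ]
hp [ 0.382 -0.184  0.09 ]
cap [ 0.694 -0.099  0.016]
```

View pics/topc.png

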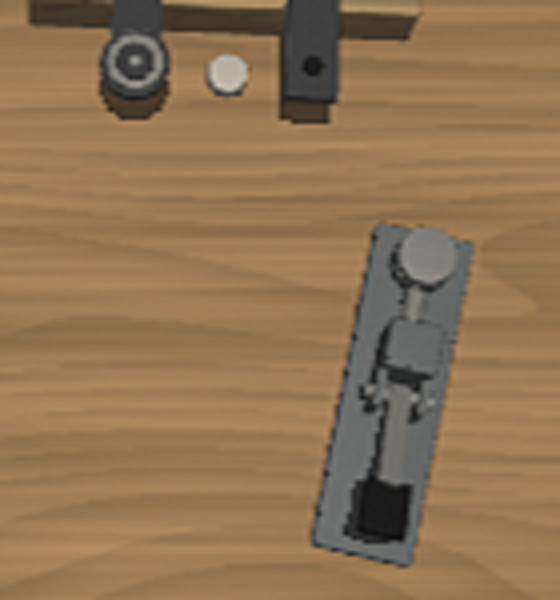

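View pics/sidec.png

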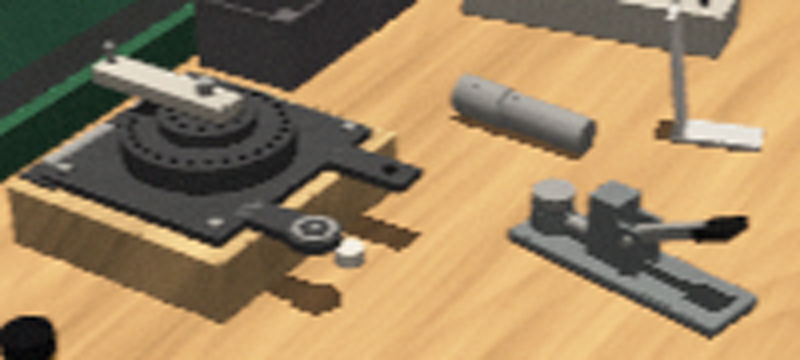

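```bash
cat >> h.py <<'E'
def cp(p,x0=260,y0=130,s=4): return ((p[0]+.5)/s-.5+x0,(p[1]+.5)/s-.5+y0)
E
python3 - <<'E'
from h import *
T=lambda p,z:at("top",cp(p),z); S=lambda p,z:at("side",cp(p,170,130),z)
for n,p,z in [("ring",(135,63),.073),("sqhole",(313,66),.072),("sqL",(286,97),.072),("sqR",(335,103),.072),("bL",(30,0),.062),("brdL",(30,23),.062),("brdR",(408,40),.062),("saddle",(429,255),.05),("block",(416,347),.075),("hp",(384,508),.09),("cap",(228,72),.016)]: print(n,T(p,z).round(4))
c=np.array([T(p,.012 if i<4 else 0) for i,p in enumerate([(377,225),(473,242),(411,562),(313,542)])])
print(c.round(4),c.mean(0)); 
d=c[0]+c[1]-c[2]-c[3]; print("yaw",np.degrees(np.arctan2(d[1],d[0])),np.linalg.norm(d)/2,np.linalg.norm(c[0]-c[1]))
for n,p,z in [("ring",(316,231),.073),("sqhole",(392,170),.072),("saddle",(553,187),.05),("block",(613,190),.075),("hp",(722,225),.09),("cap",(350,246),.016)]: print("S",n,S(p,z).round(4))
E
```

```text
ring [ 0.6873 -0.0304  0.073 ]
sqhole [ 0.6857 -0.1508  0.072 ]
sqL [ 0.664  -0.1321  0.072 ]
sqR [ 0.6599 -0.1651  0.072 ]
bL [0.7353 0.0409 0.062 ]
brdL [0.7189 0.0408 0.062 ]
brdR [ 0.7073 -0.2172  0.062 ]
saddle [ 0.5599 -0.2292  0.05  ]
block [ 0.4929 -0.2144  0.075 ]
hp [ 0.3856 -0.1883  0.09  ]
cap [ 0.6981 -0.0978  0.016 ]
[[ 0.5891 -0.2003  0.012 ]
 [ 0.5771 -0.2666  0.012 ]
 [ 0.3561 -0.2173  0.012 ]
 [ 0.3695 -0.1514  0.012 ]] [ 0.47295525 -0.20888288  0.012     ]
yaw -12.5670299470755 0.2257483441596243 0.06741738373968222
S ring [ 0.6861 -0.0338  0.073 ]
S sqhole [ 0.6846 -0.1554  0.072 ]
S saddle [ 0.5628 -0.236   0.05  ]
S block [ 0.4968 -0.2206  0.075 ]
S hp [ 0.3833 -0.1927  0.09  ]
S cap [ 0.6972 -0.1029  0.016 ]
```

```bash
cat >> h.py <<'E'
def go(P,yaw=None,rpy=None):
    "units from measured pose to P, tool down with yaw"
    o=env.get_obs(); A=R.from_euler("xyz",o["tool_rot"],degrees=True)
    B=R.from_euler("xyz",rpy or [180,0,yaw],degrees=True)
    print(o["tool_pos"].round(4),o["tool_rot"].round(2),"units",(A.inv().apply(np.array(P)-o["tool_pos"])/.2).round(4),((A.inv()*B).as_rotvec()/1.5).round(4))
E
python3 - <<'E'
from h import *
go([.4945,-.2160,.20],-12.8)
E
```

```text
[ 0.1895 -0.6218  0.2226] [180.     0.    16.95] units [ 2.0504 -1.4961  0.1126] [0.     0.     0.3462]
```

>>> apply_moves([
  [1, -0.73, -0.1, 0, 0, 0, 1],
  [1, -0.73, -0.1, 0, 0, 0, 1],
  [1, -0.73, -0.1, 0, 0, 0, 1],
  [1, -0.73, -0.1, 0, 0, 0, 1],
  [1, -0.73, -0.1, 0, 0, 0, 1],
  [1, -0.73, -0.1, 0, 0, 0, 1],
])

```text
time_s: 2.2
tool_pos: [0.3447, -0.4172, 0.244]
tool_rot: [180.0, -0.2, 17.7]
force: [-0.3, -0.9, -0.3]
grip_width: 0.0868
grasp_force: 0.0
```

>>> apply_moves([
  [1, -0.73, 0, 0, 0, 0.346, 1],
  [1, -0.73, 0, 0, 0, 0.346, 1],
  [1, -0.73, 0, 0, 0, 0.346, 1],
  [1, -0.73, 0, 0, 0, 0.346, 1],
  [1, -0.73, 0, 0, 0, 0.346, 1],
  [1, -0.73, 0, 0, 0, 0.346, 1],
  [1, -0.73, 0.0, 0, 0, 0.346, 1],
  [1, -0.73, 0.0, 0, 0, 0.346, 1],
])

```text
time_s: 3.0
tool_pos: [0.486, -0.2277, 0.2424]
tool_rot: [179.9, 0.0, -12.9]
force: [-0.9, 0.2, -0.2]
grip_width: 0.0868
grasp_force: 0.0
```

Run:
```python
from h import *
go([.4945,-.2160,.12],-12.8)
```

```text
[ 0.486  -0.2277  0.2424] [ 1.7993e+02  4.0000e-02 -1.2880e+01] units [ 0.0287 -0.0674  0.6119] [ 0.0008  0.0005 -0.001 ]
```

>>> apply_moves([
  [0.029, -0.067, 0.2, 0, 0, 0, 1],
  [0.029, -0.067, 0.4, 0, 0, 0, 1],
  [0.029, -0.067, 0.6, 0, 0, 0, 1],
  [0.029, -0.067, 0.6, 0, 0, 0, 1],
  [0.029, -0.067, 0.6, 0, 0, 0, 1],
])

```text
time_s: 3.5
tool_pos: [0.4946, -0.2161, 0.1229]
tool_rot: [180.0, 0.1, -13.0]
force: [0.4, -0.1, 1.6]
grip_width: 0.0866
grasp_force: 0.0
```

Run:
```python
from h import *
crop("side",250,100,390,220,5,"s1")
go([.4945,-.2160,.04],-12.8)
```

```text
[ 0.496  -0.2161  0.1243] [ 1.7995e+02 -1.2000e-01 -1.2930e+01] units [-0.0082  0.001   0.4216] [ 0.0006 -0.0014 -0.0015]
```

View pics/s1.png

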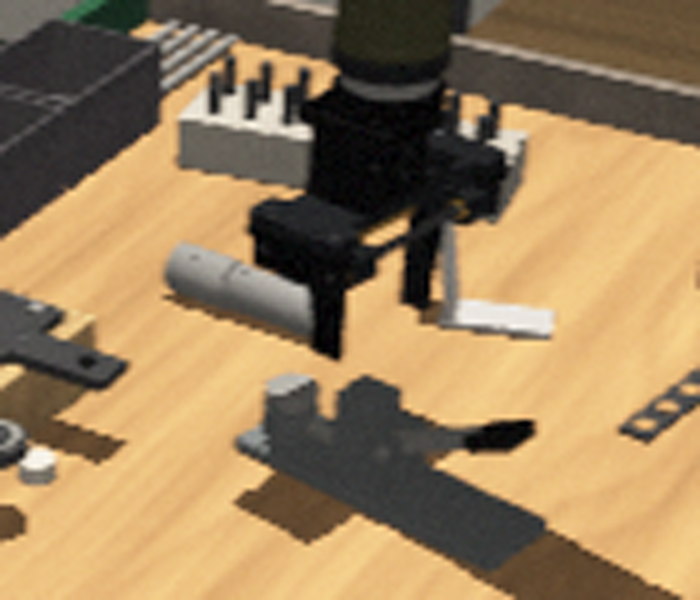

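The open fingers straddle the block: tips at about (325,355) and (415,300), block top at (370,385). I'm going down to grip.

>>> apply_moves([
  [-0.006, 0, 0.15, 0, 0, 0, 1],
  [-0.006, 0, 0.3, 0, 0, 0, 1],
  [-0.006, 0, 0.4, 0, 0, 0, 1],
  [-0.006, 0, 0.415, 0, 0, 0, 1],
  [-0.006, 0, 0.415, 0, 0, 0, 0.3],
  [-0.006, 0, 0.415, 0, 0, 0, 0.3],
  [-0.006, 0, 0.415, 0, 0, 0, 0.3],
  [-0.006, 0, 0.415, 0, 0, 0, 0.3],
  [-0.006, 0, 0.415, 0, 0, 0, 0.3],
  [-0.006, 0, 0.415, 0, 0, 0, 0.3],
  [-0.006, 0, 0.415, 0, 0, 0, 0.3],
  [-0.006, 0, 0.415, 0, 0, 0, 0.3],
], grip_force=55)

```text
time_s: 4.75
tool_pos: [0.4942, -0.215, 0.0396]
tool_rot: [179.9, -0.0, -12.8]
force: [-0.5, -2.6, 0.5]
grip_width: 0.0355
grasp_force: 55.0
```

Run:
```python
from h import *
o=env.get_obs();print(o["grip_width"],o["grasp_force"],o["force"],o["wrist_torque"])
go([.4945,-.2160,.055],-12.8)
```

```text
0.03553384812349199 55.004073567688465 [-0.47145668 -2.59610843  0.47467965] [-0.47148118  0.0985024   0.13850249]
[ 0.4942 -0.215   0.0396] [ 1.7992e+02 -1.0000e-02 -1.2810e+01] units [ 0.0025  0.0048 -0.0768] [ 0.001  -0.0002 -0.0001]
```

>>> apply_moves([
  [0, 0, -0.04, 0, 0, 0, 0.3],
  [0, 0, -0.08, 0, 0, 0, 0.3],
  [0, 0, -0.08, 0, 0, 0, 0.3],
  [-0.005, -0.1, -0.08, 0, 0, -0.02, 0.3],
  [-0.01, -0.25, -0.08, 0, 0, -0.05, 0.3],
  [-0.015, -0.4, -0.08, 0, 0, -0.08, 0.3],
  [-0.02, -0.55, -0.08, 0, 0, -0.1, 0.3],
  [-0.025, -0.7, -0.08, 0, 0, -0.12, 0.3],
  [-0.03, -0.85, -0.08, 0, 0, -0.12, 0.3],
  [-0.035, -0.94, -0.08, 0, 0, -0.12, 0.3],
  [-0.035, -0.966, -0.08, 0, 0, -0.12, 0.3],
  [-0.035, -0.966, -0.08, 0, 0, -0.12, 0.3],
  [-0.035, -0.966, -0.08, 0, 0, -0.12, 0.3],
])

```text
time_s: 6.05
tool_pos: [0.5298, -0.0252, 0.0552]
tool_rot: [179.9, 0.1, -2.5]
force: [-0.8, -0.9, -8.3]
grip_width: 0.0355
grasp_force: 55.0
```

Run:
```python
from h import *
o=env.get_obs();print(o["grip_width"],o["grasp_force"],o["force"],o["wrist_torque"])
crop("top",260,120,400,250,4.5,"t2")
crop("side",220,140,360,240,5,"s2")
go([.619,-.029,.043],-2.5)
```

```text
0.03547590489969294 54.997193003073335 [-0.84599034 -0.85018583 -8.26757798] [-0.06965569 -0.05266424 -0.01076132]
[ 0.53   -0.0256  0.0553] [ 1.7995e+02  3.0000e-02 -2.6000e+00] units [ 0.4454 -0.0034  0.0613] [ 0.0006  0.0004 -0.0012]
```

View pics/t2.png

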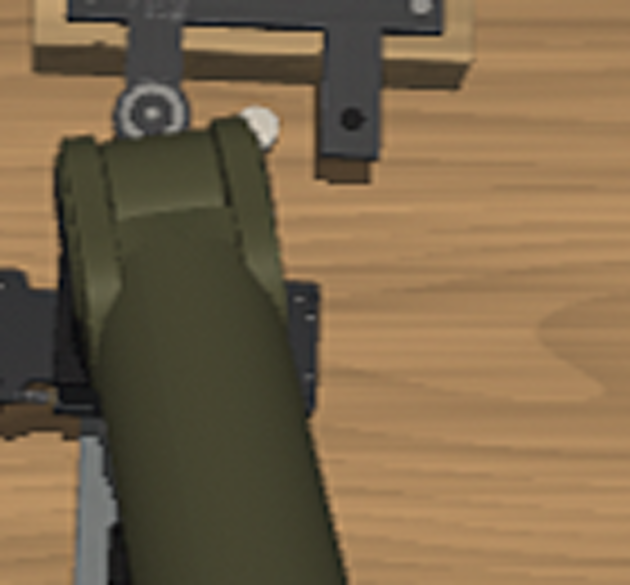

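View pics/s2.png

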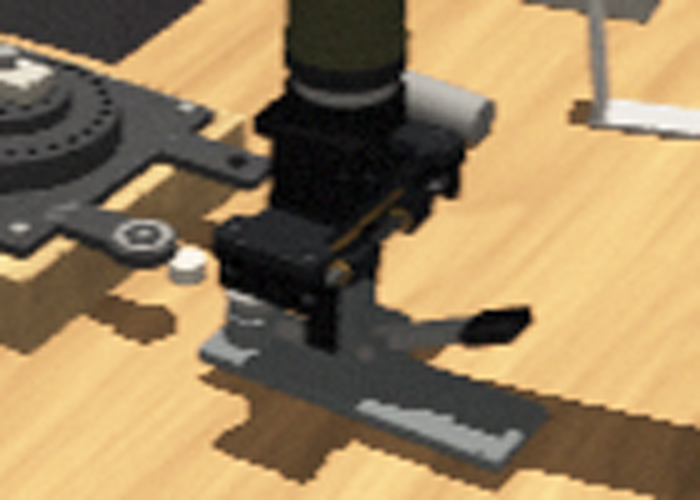

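The top view shows the ringed lug at (151,112), with the arm over the jack. The side view shows the jack level in the grip, its nose corner at (202,352) and its rear corner at (549,410).

Run:
```python
from h import *
y=np.radians(-2.6);Rm=np.array([[np.cos(y),-np.sin(y)],[np.sin(y),np.cos(y)]])
for dx,dy,z in [(.093,.035,.0277),(-.137,-.035,.0277),(-.137,.035,.0277),(.068,0,.0657)]:
    P=np.r_[np.array([.53,-.0256])+Rm@[dx,dy],z]; q=proj("side",P); print(dx,dy,P.round(4),((q-[220,140]+.5)*5-.5).round(1))
for n,p,z in [("noseL",(202,350),.0277),("rearR",(549,409),.0277),("rearL",(505,460),.0277),("saddle",(246,300),.0657),("ring",(145,236),.073)]: print(n,at("side",cp(p,220,140,5),z).round(4))
print("ring top",at("top",cp((151,112),260,120,4.5),.073).round(4))
```

```text
0.093 0.035 [0.6245 0.0051 0.0277] [192.8 348.3]
-0.137 -0.035 [ 0.3916 -0.0543  0.0277] [548. 408.]
-0.137 0.035 [0.3947 0.0156 0.0277] [496.  464.1]
0.068 0 [ 0.5979 -0.0287  0.0657] [252.7 287.9]
noseL [0.6182 0.0036 0.0277]
rearR [ 0.3906 -0.0537  0.0277]
rearL [0.3917 0.009  0.0277]
saddle [ 0.5943 -0.0141  0.0657]
ring [ 0.6882 -0.0368  0.073 ]
ring top [ 0.6898 -0.0299  0.073 ]
```

Run:
```python
from h import *
t=lambda p,z:at("top",cp(p,260,120,4.5),z)
for a,b,z in [((35,45),(470,64),.062),((35,70),(462,89),0.)]:
    A,B=t(a,z),t(b,z); d=A-B; th=np.arctan2(d[1],d[0]); n=np.array([np.sin(th),-np.cos(th)]); x=A[0]+(B[0]-A[0])*(A[1]+.03)/(A[1]-B[1])
    print(A.round(4),B.round(4),"yaw",np.degrees(th)-90,"pad x",x-.045,"pad y from ends",A[1]-.075,B[1]+.195)
im=viewer.read_camera("top")[136:156,284:304]; g=cv2.cvtColor(im,cv2.COLOR_RGB2GRAY); print(g)
```

```text
[0.7354 0.0401 0.062 ] [ 0.7238 -0.2243  0.062 ] yaw -2.514845525277906 pad x 0.6873031386783691 pad y from ends -0.03486013165219387 -0.029322858783302402
[0.7396 0.0409 0.    ] [ 0.7275 -0.2295  0.    ] yaw -2.559327571090364 pad x 0.6913817954109843 pad y from ends -0.03406028892099863 -0.034487193829678076
[[ 54  53  56  59  66  68  69  67  66  66  68  68  69  69  69  67  63  60
   60  61]
 [130 131 124 101  75  66  70  79  84  78  69  70  77  73  67  64  68  74
   66  53]
 [131 132 134 116  72  61  70  84  94 105  98  79  73  62  62  69 105 130
  128 129]
 [129 130 135 118  69  83 124 141 143 144 146 145 135 109  82  72 107 133
  129 128]
 [130 134 118  78  68 109 145 148 135 118 131 140 148 147 129  83  78 114
  127 124]
 [130 120  83  88 127 143 123  73  73  69  73  72 101 140 149 115  53  97
  129 123]
 [140 116  64 111 145 120  67  61  63  64  64  61  65 103 140 130  80  78
  119 134]
 [136 103  64 114 140 104  62  65  62  71  74  63  63  63 111 149 116  64
  112 141]
 [129  85  83 130 120  64  65  64 109 149 133  89  64  60 109 152 125  66
  103 140]
 [117  62  88 133 119  
[... 212 characters left out ...]
 106  52
  109 155]
 [129  74  60 109 149 135  98  62  67  70  70  69  89 130 155 135  81  68
   89 106]
 [143  96  50  77 121 151 149 119  60  67  58  52  80  97  87  73  49  51
   53  55]
 [135  63  50  58  64  91  98  72  49  52  51  50  56  56  54  52  53  55
   54  55]
 [ 74  44  49  52  50  54  56  53  54  56  57  57  57  58  58  59  60  62
   61  63]
 [ 54  54  56  57  58  58  59  58  61  61  60  62  61  63  62  62  64  64
   65  65]
 [ 60  61  62  62  63  62  63  63  64  64  63  64  64  66  65  65  66  67
   66  66]
 [ 63  64  64  65  64  65  66  65  66  66  66  66  67  68  67  67  67  67
   68  68]
 [ 65  67  66  67  66  66  69  67  67  67  66  68  69  68  69  69  69  69
   69  70]]
```

>>> apply_moves([
  [0, 0, 0.03, 0, 0, 0, 0.3],
  [0, 0, 0.059, 0, 0, 0, 0.3],
  [0, 0, 0.059, 0, 0, 0, 0.3],
  [0.08, -0.002, 0.059, 0, 0, 0, 0.3],
  [0.16, -0.004, 0.059, 0, 0, 0, 0.3],
  [0.24, -0.006, 0.059, 0, 0, 0, 0.3],
  [0.32, -0.008, 0.059, 0, 0, 0, 0.3],
  [0.4, -0.009, 0.059, 0, 0, 0, 0.3],
  [0.44, -0.009, 0.059, 0, 0, 0, 0.3],
  [0.455, -0.009, 0.059, 0, 0, 0, 0.3],
  [0.455, -0.009, 0.059, 0, 0, 0, 0.3],
  [0.455, -0.009, 0.059, 0, 0, 0, 0.3],
])

```text
time_s: 7.4
tool_pos: [0.6204, -0.026, 0.0434]
tool_rot: [180.0, 0.1, -2.5]
force: [-0.0, 0.2, -8.0]
grip_width: 0.0356
grasp_force: 55.0
```

Run:
```python
from h import *
o=env.get_obs();print(o["grip_width"],o["grasp_force"],o["force"],o["wrist_torque"])
crop("side",210,140,350,230,5.5,"s3")
go([.621,-.028,.0393],-2.5)
```

```text
0.035596200302860495 54.9971704557538 [-0.02766416  0.20969648 -7.97201036] [ 0.01375443 -0.07554699  0.02196935]
[ 0.6204 -0.026   0.0435] [ 1.7998e+02  7.0000e-02 -2.4700e+00] units [0.0034 0.0096 0.0209] [0.0002 0.0008 0.0004]
```

View pics/s3.png

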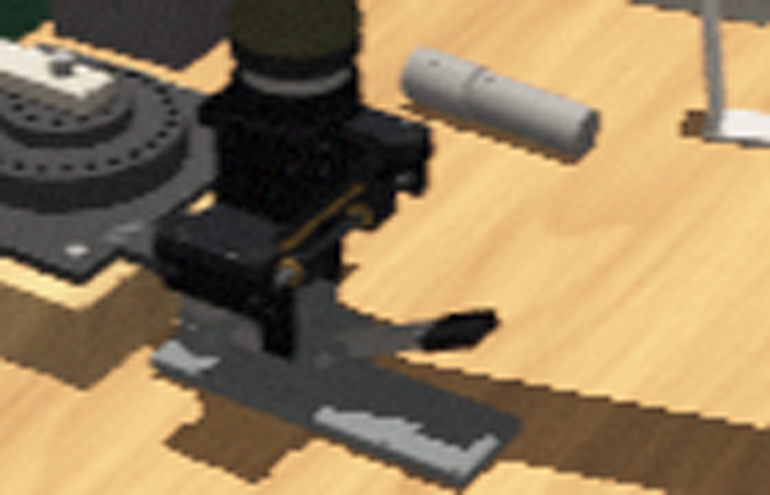

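The jack sits under the lug, level and just off the bench. I'm lowering and releasing it.

>>> apply_moves([
  [0.004, 0.01, 0.005, 0, 0, 0, 0.3],
  [0.004, 0.01, 0.012, 0, 0, 0, 0.3],
  [0.004, 0.01, 0.018, 0, 0, 0, 0.3],
  [0.004, 0.01, 0.021, 0, 0, 0, 0.3],
  [0.004, 0.01, 0.021, 0, 0, 0, 0.3],
  [0.004, 0.01, 0.021, 0, 0, 0, 0.3],
])

```text
time_s: 8.05
tool_pos: [0.6219, -0.0282, 0.0397]
tool_rot: [180.0, 0.0, -2.5]
force: [-1.3, -0.5, -4.4]
grip_width: 0.0361
grasp_force: 55.0
```

>>> apply_moves([
  [0, 0, 0, 0, 0, 0, 0.8],
  [0, 0, 0, 0, 0, 0, 0.8],
  [0, 0, 0, 0, 0, 0, 0.8],
  [0, 0, 0, 0, 0, 0, 0.8],
  [0, 0, 0, 0, 0, 0, 0.8],
  [0, 0, -0.1, 0, 0, 0, 0.8],
  [0, 0, -0.2, 0, 0, 0, 0.8],
  [0, 0, -0.4, 0, 0, 0, 0.8],
  [-0.2, 0, -0.6, 0, 0, 0, 0],
  [-0.4, 0, -0.6, 0, 0, 0, 0],
  [-0.55, 0, -0.6, 0, 0, 0, 0],
  [-0.55, 0, -0.6, 0, 0, 0, 0],
  [-0.55, 0, -0.6, 0, 0, 0, 0],
  [-0.55, 0, -0.6, 0, 0, 0, 0],
  [-0.55, 0, -0.6, 0, 0, 0, 0],
])

```text
time_s: 9.55
tool_pos: [0.5131, -0.0231, 0.1594]
tool_rot: [-180.0, -0.0, -2.5]
force: [0.5, -0.1, 1.1]
grip_width: 0.0217
grasp_force: 0.0
```

Run:
```python
from h import *
a=viewer.read_camera("side")[140:230,210:350,::-1];b=viewer.read_camera("top")[115:225,260:400,::-1]
a=cv2.resize(a,None,fx=4,fy=4,interpolation=2);b=cv2.resize(b,None,fx=4,fy=4,interpolation=2)
im=np.zeros((440,1120,3),np.uint8); im[:360,:560]=a; im[:,560:]=b
cv2.imwrite("pics/c4.png",cv2.resize(im,(784,308)))
cv2.imwrite("pics/s4.png",a)
for c in("side","top"):
  for t in("handle_pad","jack_block","saddle_top","cap"): print(c,t,[(round(d["conf"],2),np.round(d["location"],1)) for d in boxes_of(c,t)[:2]])
o=env.get_obs();print(o["tool_pos"],o["grip_width"],o["force"])
```

```text
side handle_pad [(0.7, array([284.3, 199.6]))]
side jack_block [(0.96, array([270.2, 208.4])), (0.39, array([195.7, 325.4]))]
side saddle_top []
side cap [(0.22, array([312.5, 161.4]))]
top handle_pad []
top jack_block [(0.38, array([417.9, 156.8]))]
top saddle_top []
top cap []
[ 0.51216591 -0.02326739  0.15948506] 0.0006835507873592148 [-0.56081817  0.49364208  0.12962405]
```

View pics/s4.png

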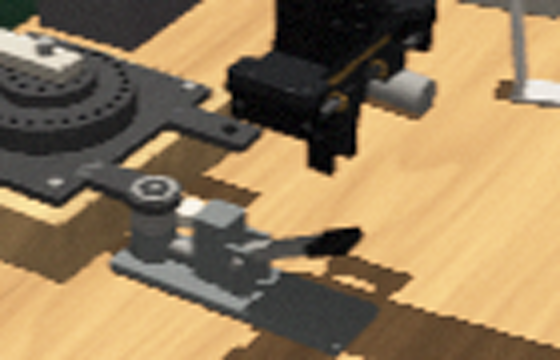

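The side view shows the ring at (155,190) and the saddle column right below it, spanning about 132–173 at row 245. I'm checking the alignment numerically.

Run:
```python
from h import *
c=lambda P:((proj("side",P)-[210,140]+.5)*4-.5).round(1)
o=env.get_obs()
y=np.radians(-2.5);e=np.array([np.cos(y),np.sin(y),0])
B=np.array([.6219,-.0282,0])
S=B+.068*e; print("saddle",S)
print("ring expected",c(S+[0,0,.073]),c(S+[0,0,.076]),"column z.03",c(S+[0,0,.03]),"z.045",c(S+[0,0,.045]))
for d in([.005,0,0],[0,.005,0]): print(d,c(S+d+[0,0,.073])-c(S+[0,0,.073]))
n=np.array([-e[1],e[0],0])
print("blocktop",c(B+[0,0,.075]),"noseL",c(B+.093*e+.035*n+[0,0,.012]),"rearR",c(B-.137*e-.035*n+[0,0,.012]),"pad",c(B-.1084*e+[0,0,.09]))
g=cv2.cvtColor(viewer.read_camera("side"),cv2.COLOR_RGB2GRAY)[178:208,236:262]
print(g)
P=B-.1084*e; go([P[0],P[1],.105],-2.5)
```

```text
saddle [ 0.68983528 -0.03116612  0.        ]
ring expected [150.6 191.2] [150.5 188.2] column z.03 [152.3 233.4] z.045 [151.7 218.9]
[0.005, 0, 0] [-4.9 -1.6]
[0, 0.005, 0] [-3.3  2.7]
blocktop [217.  213.1] noseL [105.5 261. ] rearR [378.  306.4] pad [328.8 237.6]
[[ 81  78  79  82  61  34  51 124 191 209 212 190 166 141  97  92  88  92
   97  92  84  83  86  85  82  89]
 [ 79  82  69  42  29  57 163 207 209 212 211 167  98 100  94  91  91  97
   92  90  85  85  84  83  84  88]
 [ 76  66  44  33  55 160 209 210 212 204 152  88  95  95  88  85  90  93
   89  87  80  83  82  87  87  90]
 [ 86  84  79  96 151 196 208 206 188 134  85  88  87  89  85  84  87  92
   90  84  81  85  86  85  84  87]
 [ 84  83  81  81  83  78  96 108  96  85  84  87  87  90  83  84  83  85
   85  79  81  83  81  84  78  87]
 [ 77  80  88  85  79  82  79  79  79  84  87  88  92  91  84  83  83  80
   84  75  79  80  82  80 108 167]
 [ 83  82  79  83  87  81  84  83 100 131 157 169 162 175 178 151 127  95
   79  82  77  80  77  75  76  75]
 [ 80  80  84  82  81  80  86 115 166 166 112  83  88  86  82 129 178 1
[... 1837 characters left out ...]
61  61  64  73  89
  115 138 152 138  91  65  62  64]
 [177 141  81 128 153 147 111  61  59  64  64  61  63  64  60  62  56  62
   70  78  98 104  80  63  62  64]
 [185 176 164 156 152 153 151 113  65  65  64  63  60  62  62  63  64  59
   62  59  61  67  62  60  62  63]
 [170 140 140 149 151 155 150 151 152 112  65  64  67  66  63 115 148 114
   63  63  63  60  59  62  58  64]
 [174 126  71  87 115 141 151 150 148 149 149 148 148 149 152 151 151 151
  151 150 115  66  60  60  63  59]
 [194 151  73  65  65  74 100 128 144 149 153 150 151 147 149 150 151 152
  150 152 152 140  99  59  60  62]]
[ 0.5122 -0.0233  0.1595] [180.     0.    -2.47] units [0.0073 0.0008 0.2725] [0.     0.     0.0003]
```

>>> apply_moves([
  [0.007, 0.001, 0.15, 0, 0, 0, 0],
  [0.007, 0.001, 0.27, 0, 0, 0, 0],
  [0.005, 0.001, 0.31, 0, 0, 0, 0],
  [-0.005, 0.001, 0.34, 0, 0, 0, 0],
  [-0.014, 0.001, 0.37, 0, 0, 0, 0],
  [-0.023, 0.001, 0.4, 0, 0, 0, 0],
  [-0.031, 0.001, 0.43, 0, 0, 0, 0],
  [-0.038, 0.001, 0.46, 0, 0, 0, 0],
  [-0.044, 0.001, 0.49, 0, 0, 0, 0],
  [-0.049, 0.001, 0.52, 0, 0, 0, 0],
  [-0.05, 0.001, 0.54, 0, 0, 0, 0],
  [-0.05, 0.001, 0.54, 0, 0, 0, 0],
  [-0.05, 0.001, 0.54, 0, 0, 0, 0],
])

```text
time_s: 11.4
tool_pos: [0.5019, -0.023, 0.0525]
tool_rot: [180.0, 0.0, -2.5]
force: [-4.3, -0.1, 10.5]
grip_width: 0.0005
grasp_force: 4.9
```

Run:
```python
from h import *
o=env.get_obs();print(o["force"],o["wrist_torque"]); go([.502,-.023,.049],-2.5)
crop("side",210,140,350,230,4,"s5")
```

```text
[-4.34935936 -0.1445994  10.50126215] [0.06841404 1.03564179 0.03085288]
[ 0.5019 -0.023   0.0525] [ 1.7996e+02  3.0000e-02 -2.4800e+00] units [ 0.0003 -0.0001  0.0177] [0.0005 0.0003 0.0003]
```

View pics/s5.png

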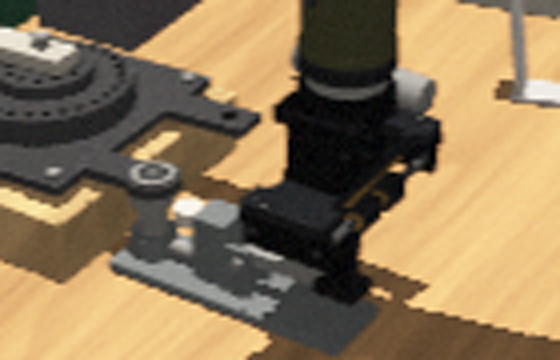

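The plate is lifted: the ring rose from row 190 to row 174, and the saddle is still under it. I'm pressing on to the hard stop.

>>> apply_moves([
  [0, 0, 0.01, 0, 0, 0, 0],
  [0, 0, 0.018, 0, 0, 0, 0],
  [0, 0, 0.022, 0, 0, 0, 0],
  [0, 0, 0.022, 0, 0, 0, 0],
  [0, 0, 0.022, 0, 0, 0, 0],
])

```text
time_s: 11.95
tool_pos: [0.5019, -0.023, 0.0505]
tool_rot: [179.9, 0.1, -2.5]
force: [-10.9, 0.5, 28.1]
grip_width: 0.0007
grasp_force: 14.0
```

>>> apply_moves([
  [0, 0, -0.02, 0, 0, 0, 0],
  [0.006, 0, -0.06, 0, 0, 0, 0],
  [0.013, 0, -0.1, 0, 0, 0, 0],
  [0.022, 0, -0.14, 0, 0, 0, 0],
  [0.034, 0, -0.18, 0, 0, 0, 0],
  [0.046, 0, -0.22, 0, 0, 0, 0],
  [0.055, 0, -0.26, 0, 0, 0, 0],
  [0.055, 0, -0.3, 0, 0, 0, 0],
  [0.055, 0, -0.3, 0, 0, 0, 0],
  [0.055, 0, -0.3, 0, 0, 0, 0],
  [0.055, 0, -0.3, 0, 0, 0, 0],
  [0.055, 0, -0.3, 0, 0, 0, 0],
])

```text
time_s: 13.15
tool_pos: [0.5127, -0.0235, 0.1066]
tool_rot: [180.0, 0.1, -2.5]
force: [-0.5, 1.0, -0.4]
grip_width: 0.0004
grasp_force: 0.0
```

Run:
```python
from h import *
o=env.get_obs();print(o["force"]); go([.5136,-.0235,.1],-2.5)
crop("side",210,140,350,230,4,"s6")
```

```text
[-0.51240504  1.03100293 -0.4160706 ]
[ 0.5127 -0.0235  0.1066] [ 1.80e+02  6.00e-02 -2.47e+00] units [ 0.0046 -0.0003  0.0331] [0.     0.0007 0.0003]
```

View pics/s6.png

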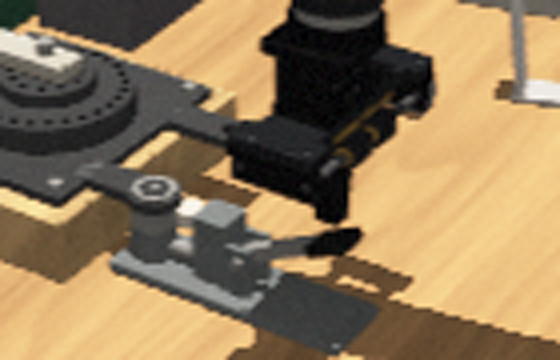

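The handle is right back up, the plate is down (ring at (155,190)) and the jack hasn't moved. Now the second press, which I'll hold.

>>> apply_moves([
  [0, 0, 0.03, 0, 0, 0, 0],
  [-0.004, 0, 0.06, 0, 0, 0, 0],
  [-0.014, 0, 0.09, 0, 0, 0, 0],
  [-0.024, 0, 0.12, 0, 0, 0, 0],
  [-0.034, 0, 0.15, 0, 0, 0, 0],
  [-0.042, 0, 0.18, 0, 0, 0, 0],
  [-0.049, 0, 0.21, 0, 0, 0, 0],
  [-0.055, 0, 0.24, 0, 0, 0, 0],
  [-0.06, 0, 0.27, 0, 0, 0, 0],
  [-0.063, 0, 0.285, 0, 0, 0, 0],
  [-0.064, 0, 0.295, 0, 0, 0, 0],
  [-0.064, 0, 0.3, 0, 0, 0, 0],
  [-0.064, 0, 0.3, 0, 0, 0, 0],
  [-0.064, 0, 0.3, 0, 0, 0, 0],
  [-0.064, 0, 0.3, 0, 0, 0, 0],
])

```text
time_s: 14.7
tool_pos: [0.5008, -0.023, 0.0504]
tool_rot: [179.9, -0.0, -2.5]
force: [-10.4, 0.0, 29.8]
grip_width: 0.0007
grasp_force: 14.5
```

Run:
```python
from h import *
o=env.get_obs();print(o["force"],o["tool_pos"])
g=cv2.cvtColor(viewer.read_camera("side"),cv2.COLOR_RGB2GRAY)[174:194,238:258]; print(g)
```

```text
[-10.39939495   0.04379368  29.75786259] [ 0.50083804 -0.02302885  0.05036292]
[[ 81  81  84  63  39  44  54  78  95  98  99 175 213 213 217 210 162  95
   92  92]
 [ 80  73  45  42  54  80  93  93  97 174 212 211 214 216 201 147  96  99
   90  88]
 [ 65  39  44  51  82  96 100  99 172 211 212 217 213 179 117 100  96  93
   91  89]
 [ 39  38  64  85  95  98 172 211 212 215 217 211 162 103  95  96  97  95
   89  89]
 [ 80  85  89  89  88 168 209 211 214 195 170 146 100  91  89  92  99  97
   87  84]
 [ 84  84  85  80  99 115 159 205 214 170 107 106 102  92  94  97  93  90
   86  85]
 [ 86  86  84  82  82  87  89 116 139 155 168 168 166 146 110  96  96  90
   84  88]
 [ 83  85  82  86  83 119 171 164 113  88  90  88  94 157 180 132  89  86
   83  86]
 [ 83  80  83  87 125 172 144  81  97 155 173 122  82  83 153 155  96  84
   83  84]
 [ 74  79  90 102 137 176 145  88  82  99  94  81  89 133 176 157  90  76
   79  81]
 [ 37  41  58  73  91 154 171 132  95  86  81 112 167 162 119  88  72  72
   80  80]
 [ 35  34  33  44  68  74  88 135 161 160 148 133 124  86  70  72  49  59
   76  80]
 [ 61  49  45  34  41  54  71  63  66  85  71  69  74  66  50  33  32  64
   78  78]
 [ 83  83  74  53  29  34  35  40  49  47  44  39  35  31  38  38  55  72
   89  83]
 [ 81  80  80  76  59  38  38  31  36  34  31  35  39  39  48  64 111 175
  197 155]
 [ 77  82  82  81  80  70  58  45  49  46  48  52  60  67  74 111 175 208
  217 217]
 [ 82  79  80  82  82  77  80  79  77  77  77  82  80  75  78 153 235 246
  245 244]
 [ 76  78  81  82  80  81  72  78  80  83  79  77  80  79 131 224 245 244
  244 245]
 [ 78  77  77  81  85  82  80  76  79  80  78  79  78  88 155 214 238 243
  243 245]
 [ 78  81  80  80  84  80  79  73  82  76  75  81  74  90 153 162 152 211
  234 235]]
```

```bash
python3 -c "
from cell import env
print(env.sign_off())"
```

```text
the job is handed in; nothing more can be done
None
```

I placed the jack with its saddle under the ringed lug, to within about 1–2 mm by the cameras, and pumped the handle once fully. The second press is held on the hard stop at about 30 N, with the plate raised about 14 mm by the side camera. I touched nothing else on the bench, and handed the job in at about 15 s.

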